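# Count to our gap and push the soap in

## Robot

A 7-joint arm with a two-finger parallel gripper is mounted at the origin on the work surface. World frame = base frame: x ahead of the robot, y to its left, z up, the work surface at z = 0. Lengths are in m, angles in rad, forces in N, time in s.
With the tool pointing down it reaches from about 0.4 to 0.85 m from the base axis. Payload 10.4 kg.
Tool frame: the origin (TCP) lies midway between the tips of the shut fingers; the grasp point (between the pads) lies 19 mm behind it (r.grip_point_offset is the distance from the TCP to the grasp point, in m); y points along the fingers, z is the direction in which the jaws open and shut, and the axes are right-handed (so a half turn about y gives the same grasp; the last joint's range is limited). The gripper opens to 85 mm and grips with 20 to 120 N. Pads are 22 mm wide; open, the fingers measure 114 mm over their backs; the gripper's body (76 mm by 85 mm) begins 54 mm behind the grasp point. The pads swing forward as they close: fully open they stand 13 mm farther back than shut.
Start: joints at [-1.358, 0.332, -0.065, 1.46, 0.022, 1.35, -0.088], TCP at [0.146, 0.608, 0.231] pointing down, gripper open.
Joint ranges: [-2.6, 2.6], [-0.5, 2.12], [-1.47, 1.34], [0.16, 2.42], [-1.27, 4.41], [0.06, 2.06], [-2.6, 2.6]. Speed limits (rad/s): [2.22, 2.22, 2.79, 2.79, 3.14, 3.14, 3.14].

## Interface

Orientations are given as a unit quaternion [w, x, y, z].
In Python, from plant import readout, imaging, workorder, r gives the robot as it stands. The module is installed in compiled form; this text tells all that it offers.
- The arm moves only by the tool play_rows, never from a script. Its arguments are lists of equal length, an entry for each row: "delta_rot": the turn, a rotation vector about the tool's x, y, z in rad, a list of three; "slide": the shift along the tool's x, y, z in m, a list of three; "fingers": the finger opening in m, from 0 to 0.0854. In form: {"delta_rot": [[wx, wy, wz], ...], "slide": [[x, y, z], ...], "fingers": [fingers, ...]}. A call has 1 to 12 rows; each row is the pose to reach, as a shift and turn from the pose measured when the call began, along the tool's axes at that moment; what a row does not reach only later rows make up. A row lasts 1/10 s, in which the tool goes at most 50 mm and 8.59 degrees, less where a joint would pass 70% of its speed; a pose out of reach is approached as far as the arm can. A call with a gripper value outside its range is refused whole. The fingers move at their own pace and stop on an object; "force" is the grip in N (left out, the last holds). Time passes only in rows, so rows that repeat a pose let the fingers close. It gives the time, the measured TCP pose, the force and the opening at its end, in the units of the state.
- readout.read_state(): the state, without advancing time (a new reading comes with each control period).
- imaging.grab_frame(name): name is "scene" or "top" or "wrist"; returns the picture (420x560x3 uint8, blue, green, red); there is no depth.
- imaging.camera_info(name): a dict with "camera_matrix" (3x3 intrinsics, pixels), "extrinsics" (4x4, takes a point from camera to world coordinates). Camera axes: x right, y up, looking along -z (the intrinsics and any distortion apply to the point x, -y, -z); pixel columns grow to the right and rows downward; lengths in m; the calibration is good to about 2 mm. A picture is of the moment at which its call begins: read the wrist's pose just before it. camera_info takes no time and is no camera call; for the wrist camera it gives the pose at the moment of the call.
- workorder.sign_off(): hands the job in, once; it reports no verdict.
The state is a dict: "time_s": time; "joint_positions": joint angles; "qd": joint speeds; "joint_efforts": joint torques, N m; "position": TCP position; "orientation": TCP orientation; "force": force on the tool from outside, world axes, zero at the start; "ft_torque": the same for the moment, N m; "grip_width": finger opening in m.
Only numpy, scipy, OpenCV 4.12 (cv2) and the standard library are available. Lean on these libraries where they do the work, as an engineer would, in place of code of your own. Each camera call takes 0.05 s, during which the arm holds its last target.

## Task

In the shared soap rack our place is the third gap counted from the end with the yellow-capped post, occupied gaps included. First count with a fingertip along the top of the pale back rail, starting at the yellow end: touch the rail at the first, the second and then the third gap. Then push the tan soap bar along the shelf, without lifting it, into that third gap until it meets the back rail, and leave everything else where it is.

Things in the scene. Friction and masses are not known exactly. Their poses are not given: they have to be found in the camera images.
- rack: fixed wooden rack, no floor, open in front. Five dark dividers (14 mm thick, 50 high, rounded front ends) make four 60 mm gaps centred at y = +111, +37, -37, -111 mm, closed behind by the rail. Origin: on the shelf, mid-width, at the rail's front face. +x to the back (away from the robot), +y left along the rail, turned at most 0.15 rad. Dividers run from x = -72 to +22 mm, flush with the rail's top
- rail_a: the pale rail piece closing the back of the leftmost gap (as seen from the robot, left = rack +y): 60 mm long (y), 22 mm wide (x), rigid; origin at the centre of its flat top face, 50 mm above the shelf; axes as the rack's
- rail_b: the pale rail piece closing the back of the second from left gap (as seen from the robot, left = rack +y): 60 mm long (y), 22 mm wide (x), rigid; origin at the centre of its flat top face, 50 mm above the shelf; axes as the rack's
- rail_c: the pale rail piece closing the back of the third from left gap (as seen from the robot, left = rack +y): 60 mm long (y), 22 mm wide (x), rigid; origin at the centre of its flat top face, 50 mm above the shelf; axes as the rack's
- rail_d: the pale rail piece closing the back of the rightmost gap (as seen from the robot, left = rack +y): 60 mm long (y), 22 mm wide (x), rigid; origin at the centre of its flat top face, 50 mm above the shelf; axes as the rack's
- yellow_post_top (a point): centre of the top of the yellow-capped fixed post, 27 mm across and 64 mm high, at one end of the rail (rack x = +11 mm, y = +168 or -168 mm); an alike post with a grey cap stands at the other end
- soap_center (a point): centre of the tan soap bar, a rigid loose block 80 mm long, 44 wide, 32 high, about 0.11 to 0.22 kg, flat on the shelf in front of the rack, its length along the gaps within 0.35 rad. Slides with ordinary friction and stops when the push stops. Home against the rail its centre is at rack x = -40 mm and its rear end stands 8 mm proud of the divider ends
- soap: the same tan soap bar; origin under its centre, on the shelf; x along its length
- pink_brush: small pink nail brush, 66 x 38 x 36 mm, loose in one of the two outer gaps; origin under its centre
- blue_soap: used blue soap bar, 60 x 40 x 28 mm, loose in the other outer gap; origin under its centre
- mugs: two stacked steel mugs, 82 mm across, 135 mm high, handles at +y, to the left of the rack; origin under the centre
- scoop: orange plastic scoop, 190 mm long (x) with its handle, 70 mm wide, 46 mm high, on the left; origin under the back of the cup
- washboard: wooden washboard lying flat on the right, 400 x 184 x 24 mm; origin under its centre
- comb: green plastic comb lying flat on the right, 150 x 39 x 6 mm; origin under its centre
- bleach: white plastic bottle, 72 mm across, 190 mm high, to the right of the rack; origin under its centre
Not all that is in view belongs to the job. Leave any black or red look-alike of the soap alone.

How it is judged:
On the way, in this order (a step that is already met when the one before it is completed fails the run):
1. a fingertip touches the rail at the first gap from the yellow post (((y of yellow_post_top in the frame of rack above 0 m and contact force between the fingers and rail_a above 0.3 N) or (y of yellow_post_top in the frame of rack below 0 m and contact force between the fingers and rail_d above 0.3 N))).
2. then at the second gap (((y of yellow_post_top in the frame of rack above 0 m and contact force between the fingers and rail_b above 0.3 N) or (y of yellow_post_top in the frame of rack below 0 m and contact force between the fingers and rail_c above 0.3 N))).
3. then at the third gap (((y of yellow_post_top in the frame of rack above 0 m and contact force between the fingers and rail_c above 0.3 N) or (y of yellow_post_top in the frame of rack below 0 m and contact force between the fingers and rail_b above 0.3 N))).
4. then the soap bar is pushed home in the third gap (((y of yellow_post_top in the frame of rack above 0 m and y of soap_center in the frame of rack between -0.05 and -0.024 m) or (y of yellow_post_top in the frame of rack below 0 m and y of soap_center in the frame of rack between 0.024 and 0.05 m)) and x of soap_center in the frame of rack between -0.048 and -0.034 m and angle between the x axis of soap and the x axis of rack, either way round below 0.25 rad and angle between soap's own z axis and vertical below 0.1 rad and height (world z) of soap_center below 0.022 m), for 0.2 s.
At the end, for the whole second after the job is handed in: the tan soap bar lies flat and at rest in the third gap from the yellow post, its centre within 13 mm of the gap's centre line, its length along the gap (within 0.25 rad) and its centre within 8 mm of where it is when it meets the back rail (all of step 4 and linear speed of soap below 0.02 m/s); the robot touches nothing.
It fails at once if the soap bar is lifted or tipped up (height (world z) of soap_center above 0.03 m or angle between soap's own z axis and vertical above 0.35 rad).
It fails at once if one of the other things on the shelf is moved more than 20 mm (distance of any of mugs, scoop, washboard, comb, bleach, pink_brush, blue_soap from where it was at the start of the episode above 0.02 m).
It also fails if it takes over 72 s, if anything falls off the work surface, if the arm or the gripper's body presses on something with over 40 N, if the wrist force passes 120 N, or if a joint passes its speed limit or range.

## Working session

There is one attempt and no reset: what is moved stays moved. The work goes in short steps, Python scripts to look and compute and a tool call to move; the robot and the scene stay as the last step left them, time stands still between calls to the robot, and variables do not carry over. Pictures are saved under pics/ and viewed, and the job is handed in when it is done.

Besides the shell and the picture viewer there is one more tool, called as a command line: name --argument value ..., lists and objects as JSON in quotes. play_rows: Moves the arm, as the interface text tells. Its arguments: {"type":"object","properties":{"delta_rot":{"type":"array"},"slide":{"type":"array"},"fingers":{"type":"array"},"force":{"type":"number"}},"required":["delta_rot","slide","fingers"]}

```bash
mkdir -p pics
python3 - <<'E'
from plant import readout, imaging, workorder, r
import cv2,numpy as np
np.set_printoptions(precision=4,suppress=True)
s=readout.read_state();print({k:np.round(v,4) for k,v in s.items()})
for n in("scene","top"):
    c=imaging.camera_info(n);print(n,c)
    f=imaging.grab_frame(n);cv2.imwrite(f"pics/{n}0.png",f)
E
```

```text
{'time_s': np.float64(0.0), 'joint_positions': array([-1.3576,  0.3329, -0.0647,  1.461 ,  0.0216,  1.3499, -0.0885]), 'qd': array([ 0.    ,  0.0006,  0.0002,  0.0004,  0.0001,  0.0014, -0.0004]), 'joint_efforts': array([ -0.0003, -62.5446,   0.049 , -39.1612,   0.0162,   0.01  ,
        -0.    ]), 'position': array([0.146 , 0.6073, 0.2305]), 'orientation': array([-0.7017,  0.7027, -0.0832,  0.0832]), 'force': array([0.7337, 0.9663, 0.0644]), 'ft_torque': array([ 0.055 ,  0.0496, -0.0149]), 'grip_width': np.float64(0.0855)}
scene {'camera_matrix': array([[481.0307,   0.    , 281.635 ],
       [  0.    , 481.0307, 205.5479],
       [  0.    ,   0.    ,   1.    ]]), 'extrinsics': array([[ 0.2292, -0.506 ,  0.8315,  1.7765],
       [ 0.9734,  0.1247, -0.1924, -0.3508],
       [-0.0063,  0.8535,  0.5211,  0.8814],
       [ 0.    ,  0.    ,  0.    ,  1.    ]])}
top {'camera_matrix': array([[389.5429,   0.    , 279.2894],
       [  0.    , 389.5429, 206.1448],
       [  0.    ,   0.    ,   1.    ]]), 'extrinsics': array([[ 0.0254,  0.9881, -0.1516,  0.3497],
       [-0.9994,  0.0218, -0.0253, -0.079 ],
       [-0.0217,  0.1522,  0.9881,  1.1563],
       [ 0.    ,  0.    ,  0.    ,  1.    ]])}
```

View pics/scene0.png

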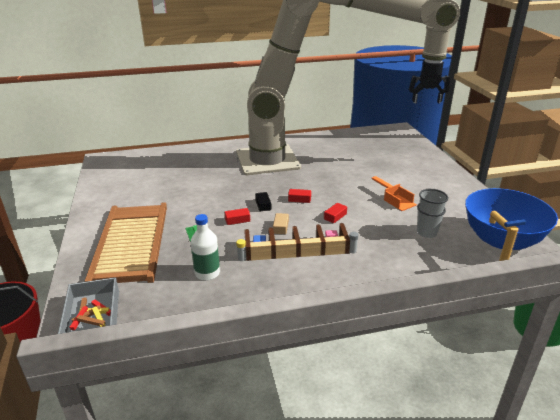

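View pics/top0.png

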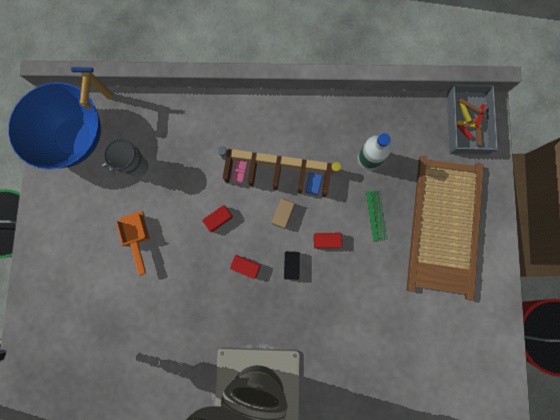

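The top view has the yellow post at (337,167), on the rack's right end, so the third gap is the second from the left (about (266,170)). The tan soap is at (284,213). I'll enlarge the crop.

Run:
```python
import cv2
f=cv2.imread("pics/top0.png")[135:285,195:395]
cv2.imwrite("pics/crop0.png",cv2.resize(f,None,fx=4,fy=4,interpolation=cv2.INTER_CUBIC))
f=cv2.imread("pics/scene0.png")[175:275,215:375]
cv2.imwrite("pics/crop1.png",cv2.resize(f,None,fx=5,fy=5,interpolation=cv2.INTER_CUBIC))
```

```text
(no output)
```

View pics/crop0.png

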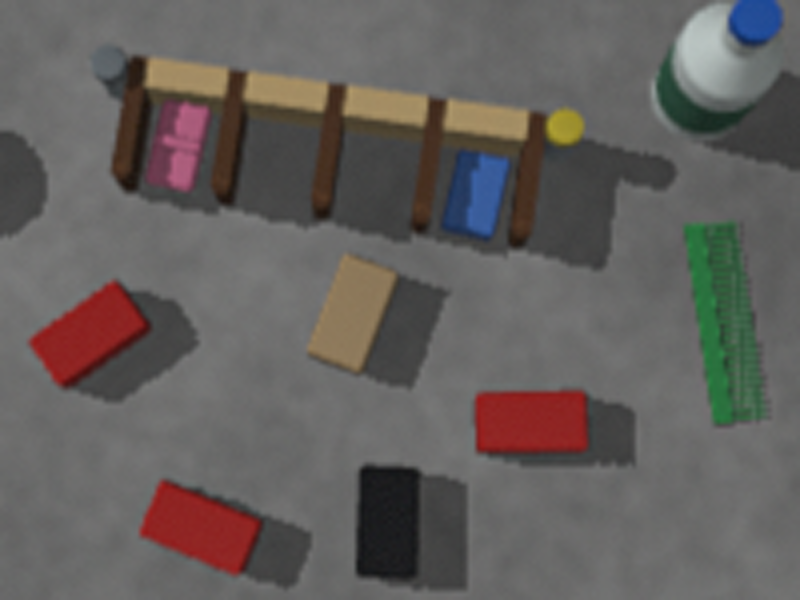

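View pics/crop1.png

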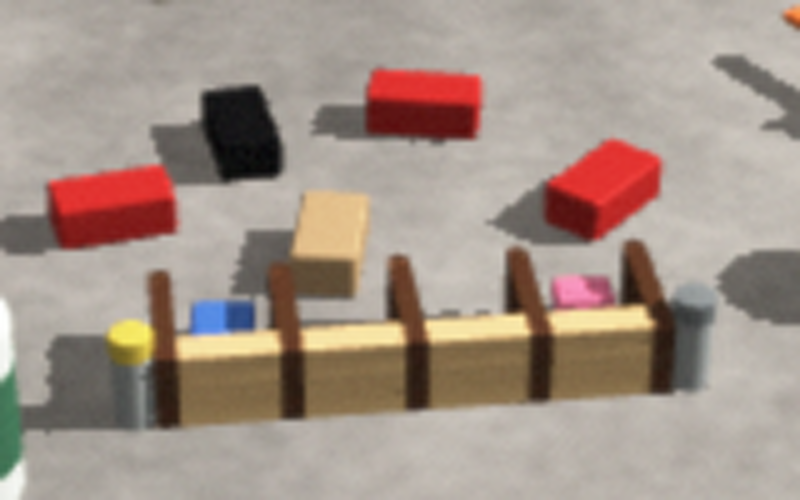

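```bash
cat > h.py <<'E'
from plant import readout, imaging, workorder, r
import cv2,numpy as np
np.set_printoptions(precision=4,suppress=True)
def ray(n,uv,z,c=None):
    c=c or imaging.camera_info(n);K,T=c["camera_matrix"],c["extrinsics"]
    uv=np.atleast_2d(np.array(uv,float))
    d=np.c_[(uv[:,0]-K[0,2])/K[0,0],-(uv[:,1]-K[1,2])/K[1,1],-np.ones(len(uv))]@T[:3,:3].T
    o=T[:3,3]; return o+d*((z-o[2])/d[:,2])[:,None]
def comp(mask,minA=15):
    n,l,s,c=cv2.connectedComponentsWithStats(mask.astype(np.uint8))
    return [(c[i],s[i],l==i) for i in range(1,n) if s[i,4]>=minA]
E
python3 - <<'E'
from h import *
for n,roi in(("top",(140,200,215,350)),("scene",(220,270,225,375))):
    f=cv2.imread(f"pics/{n}0.png");h=cv2.cvtColor(f,cv2.COLOR_BGR2HSV);H,S,V=[h[...,i].astype(int) for i in range(3)]
    a,b,c,d=roi
    R=np.zeros(H.shape,bool);R[a:b,c:d]=1
    ye=comp(R&(H>22)&(H<32)&(S>170)&(V>120),8)
    for y in ye: print(n,"yellow",y[0],y[1][4],ray(n,y[0],.064))
    # brown
    br=comp(R&((H<14)|(H>170))&(S>90)&(V<100),20)
    for y in br: print(n,"brown",y[0],y[1])
f=cv2.imread("pics/top0.png");h=cv2.cvtColor(f,cv2.COLOR_BGR2HSV);H,S,V=[h[...,i].astype(int) for i in range(3)]
R=np.zeros(H.shape,bool);R[190:232,265:300]=1
for y in comp(R&(S>70)&(V>100),30):
    cn=cv2.findContours(y[2].astype(np.uint8),0,1)[0][0]
    bx=cv2.minAreaRect(cn);print("soap",y[0],bx,ray("top",y[0],.032))
    p=ray("top",cv2.boxPoints(bx),.032);print(p)
off=np.array([195,135])
P=lambda L:np.array(L,float)/4+off-0.375
print("railback",ray("top",P([(147,58),(530,110)]),.05))
print("front top ends",ray("top",P([(122,184),(222,197),(321,210),(420,227),(518,243)]),.05))
print("posts",ray("top",P([(109,63),(565,127)]),.064))
sc=lambda L:np.array(L,float)/5+np.array([215,175])-.4
print("scene posts",ray("scene",sc([(693,297),(131,337)]),.064))
print("scene rail back edge",ray("scene",sc([(180,353),(655,318)]),.05))
print("scene soap top",ray("scene",sc([(303,191),(370,194),(357,266),(291,262)]),.032))
print("top soap", ray("top",P([(346,253),(397,272),(360,372),(307,352)]),.032))
E
```

```text
top yellow [335.5686 166.5294] 51 [[ 0.636  -0.2098  0.064 ]]
top brown [227.1987 166.6689] [223 150   9  32 151]
top brown [251.8247 169.7792] [248 153   8  33 154]
top brown [276.5    173.1544] [273 157   8  32 136]
top brown [301.4882 176.4724] [298 160   8  33 127]
top brown [326.5205 179.8904] [323 163   8  33 146]
scene brown [317.7727 232.4091] [317 226   4  11  22]
scene brown [345.2222 239.5667] [340 226  10  27  90]
scene brown [298.1628 248.9535] [296 243   5  13  43]
scene brown [322.6154 248.    ] [321 242   4  13  39]
scene brown [273.2558 251.1628] [272 245   4  13  43]
scene brown [247.9787 252.8511] [246 246   5  14  47]
soap [282.5805 212.7493] ((282.5824890136719, 212.68557739257812), (14.071979522705078, 26.85163116455078), 21.03750991821289) [[ 0.503  -0.0603  0.032 ]]
[[ 0.4731 -0.0279  0.032 ]
 [ 0.5475 -0.0541  0.032 ]
 [ 0.5334 -0.0928  0.032 ]
 [ 0.4593 -0.0664  0.032 ]]
railback [[ 0.6864  0.095   0.05  ]
 [ 0.6524 -0.1869  0.05  ]]
front top ends [[ 0.5911  0.109   0.05  ]
 [ 0.583   0.0357  0.05  ]
 [ 0.5749 -0.0364  0.05  ]
 [ 0.5639 -0.1083  0.05  ]
 [ 0.5536 -0.1789  0.05  ]]
posts [[ 0.6778  0.1203  0.064 ]
 [ 0.6365 -0.2107  0.064 ]]
scene posts [[ 0.6808  0.1201  0.064 ]
 [ 0.6415 -0.2107  0.064 ]]
scene rail back edge [[ 0.6447 -0.1829  0.05  ]
 [ 0.6773  0.0985  0.05  ]]
scene soap top [[ 0.4609 -0.0684  0.032 ]
 [ 0.475  -0.0262  0.032 ]
 [ 0.5553 -0.0546  0.032 ]
 [ 0.541  -0.0941  0.032 ]]
top soap [[ 0.5468 -0.0549  0.032 ]
 [ 0.5335 -0.0925  0.032 ]
 [ 0.4596 -0.0672  0.032 ]
 [ 0.4733 -0.0284  0.032 ]]
```

```bash
cat >> h.py <<'E'
from scipy.spatial.transform import Rotation as Ro
yaw=-0.123; X=np.array([np.cos(yaw),np.sin(yaw),0]);Y=np.array([-np.sin(yaw),np.cos(yaw),0])
O=np.array([0.648,-0.044,0])
def W(x,y,z): return O+x*X+y*Y+np.array([0,0,z])
def toolR(a):  # tool pointing down, jaws (z) along +-(−sin a, cos a)
    z=np.array([-np.sin(a),np.cos(a),0]);y=np.array([0,0,-1.])
    return z,y
def go(p,a,s=None):
    s=s or readout.read_state();q=s["orientation"];R0=Ro.from_quat([q[1],q[2],q[3],q[0]])
    M=R0.as_matrix();best=None
    for sg in(1,-1):
        z=sg*np.array([-np.sin(a),np.cos(a),0]);y=np.array([0,0,-1.]);x=np.cross(y,z)
        rv=(R0.inv()*Ro.from_matrix(np.c_[x,y,z])).as_rotvec()
        if best is None or np.linalg.norm(rv)<np.linalg.norm(best): best=rv
    d=M.T@(np.array(p)-s["position"])
    print("t",s["time_s"],"pos",s["position"],"F",s["force"],"w",s["grip_width"]);print("slide",d,"rot",best)
E
python3 - <<'E'
from h import *
s=readout.read_state();q=s["orientation"];print(Ro.from_quat([q[1],q[2],q[3],q[0]]).as_matrix())
go(W(.011,-.111,.2305),yaw)
for g in(-.111,-.037,.037):print(W(.011,g,.05))
E
```

```text
[[ 0.9723 -0.0003  0.2337]
 [-0.2337 -0.0013  0.9723]
 [ 0.     -1.     -0.0013]]
t 0.1 pos [0.1459 0.6074 0.2306] F [ 0.6327  1.3803 -0.1628] w 0.08539525048692906
slide [ 0.6638  0.0009 -0.6251] rot [ 0.0013 -0.1128 -0.    ]
[ 0.6453 -0.1555  0.05  ]
[ 0.6544 -0.0821  0.05  ]
[ 0.6635 -0.0086  0.05  ]
```

play_rows --delta_rot '[[0,0,0],[0,0,0],[0,0,0],[0,-0.02,0],[0,-0.04,0],[0,-0.06,0],[0,-0.08,0],[0,-0.1,0],[0,-0.113,0],[0,-0.113,0],[0,-0.113,0],[0,-0.113,0]]' --slide '[[0.033,0,-0.031],[0.066,0,-0.062],[0.1,0,-0.094],[0.133,0,-0.125],[0.166,0,-0.156],[0.2,0,-0.188],[0.233,0,-0.219],[0.266,0,-0.25],[0.3,0,-0.281],[0.333,0,-0.313],[0.365,0,-0.344],[0.4,0,-0.375]]' --fingers '[0,0,0,0,0,0,0,0,0,0,0,0]'

```text
time_s: 1.3
position: [0.4476, 0.1476, 0.2311]
orientation: [-0.705, 0.706, -0.043, 0.043]
force: [1.4, 1.2, 0.2]
grip_width: -0.0003
```

Run:
```python
from h import *
go(W(.011,-.111,.2305),yaw)
```

```text
t 1.3 pos [0.4476 0.1476 0.2311] F [1.3727 1.1957 0.2104] w -0.0002655471415659396
slide [ 0.2332  0.0008 -0.2768] rot [ 0.001   0.0006 -0.0002]
```

play_rows --delta_rot '[[0,0,0],[0,0,0],[0,0,0],[0,0,0],[0,0,0],[0,0,0],[0,0,0],[0,0,0],[0,0,0],[0,0,0],[0,0,0]]' --slide '[[0.026,0,-0.031],[0.052,0,-0.062],[0.078,0,-0.092],[0.104,0,-0.123],[0.13,0,-0.154],[0.156,0,-0.185],[0.182,0,-0.216],[0.208,0,-0.247],[0.233,0,-0.277],[0.233,0,-0.277],[0.233,0,-0.277]]' --fingers '[0,0,0,0,0,0,0,0,0,0,0]'

```text
time_s: 2.4
position: [0.6448, -0.1566, 0.2304]
orientation: [-0.705, 0.706, -0.044, 0.043]
force: [-0.6, -0.1, -0.2]
grip_width: 0.0001
```

Run:
```python
from h import *
go(W(.011,-.111,.06),yaw)
for n in("wrist","top"):
    f=imaging.grab_frame(n);cv2.imwrite(f"pics/{n}1.png",f)
```

```text
t 2.4 pos [ 0.6448 -0.1566  0.2304] F [-0.5584 -0.0738 -0.2175] w 8.295736794024964e-05
slide [0.0007 0.1704 0.0014] rot [ 0.0016 -0.0011 -0.0018]
```

View pics/wrist1.png

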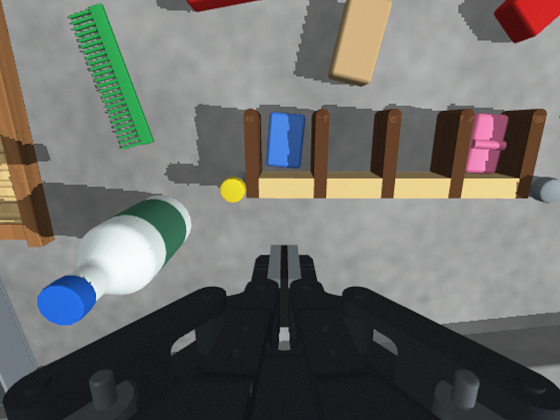

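Run:
```python
from h import *
print("cap",ray("top",(384,139),.19),ray("wrist",(67,300),.19))
print("wrist yellow",ray("wrist",(233,190),.064),W(.011,-.168,.064))
print("rail d corners",ray("wrist",[(260,178),(314,178),(314,198),(260,198)],.05)[:, :2]-W(.011,-.111,0)[:2])
print("rail b corners",ray("wrist",[(400,178),(450,178),(450,198),(400,198)],.05).mean(0),W(.011,.037,0))
c=imaging.camera_info("wrist");f=cv2.imread("pics/wrist1.png");h=cv2.cvtColor(f,cv2.COLOR_BGR2HSV)
m=((h[...,0]>8)&(h[...,0]<25)&(h[...,1]>70)&(h[...,2]>120));m[:, :315]=0;m[100:]=0;m[:,400:]=0
for k in comp(m,200): print(k[0],k[1])
```

```text
cap [[ 0.678  -0.3182  0.19  ]] [[ 0.6761 -0.3099  0.19  ]]
wrist yellow [[ 0.6374 -0.2069  0.064 ]] [ 0.6383 -0.2121  0.064 ]
rail d corners [[-0.0148 -0.0228]
 [-0.0077  0.0356]
 [ 0.0146  0.0335]
 [ 0.0074 -0.0259]]
rail b corners [0.6635 0.0001 0.05  ] [ 0.6635 -0.0086  0.    ]
[361.0761  38.7271] [ 332    0   60   84 3338]
```

play_rows --delta_rot '[[0,0,0],[0,0,0],[0,0,0],[0,0,0],[0,0,0],[0,0,0]]' --slide '[[0.0,0.04,0.002],[0.0,0.08,0.002],[0.0,0.12,0.002],[0.0,0.15,0.002],[0.0,0.17,0.002],[0.0,0.17,0.002]]' --fingers '[0,0,0,0,0,0]'

```text
time_s: 3.1
position: [0.6432, -0.15, 0.0584]
orientation: [0.706, -0.705, 0.044, -0.04]
force: [-0.6, 0.6, 0.1]
grip_width: 0.0005
```

Run:
```python
from h import *
go(W(.011,-.111,.05),yaw)
f1=imaging.grab_frame("wrist");f2=imaging.grab_frame("scene")
cv2.imwrite("pics/a2.png",f1);cv2.imwrite("pics/b2.png",cv2.resize(f2[175:275,215:375],None,fx=5,fy=5,interpolation=2))
```

```text
t 3.1 pos [ 0.6432 -0.15    0.0584] F [-0.5835  0.5627  0.0583] w 0.0004915152055864994
slide [ 0.0028  0.0084 -0.0052] rot [-0.0009  0.0039 -0.0055]
```

View pics/a2.png

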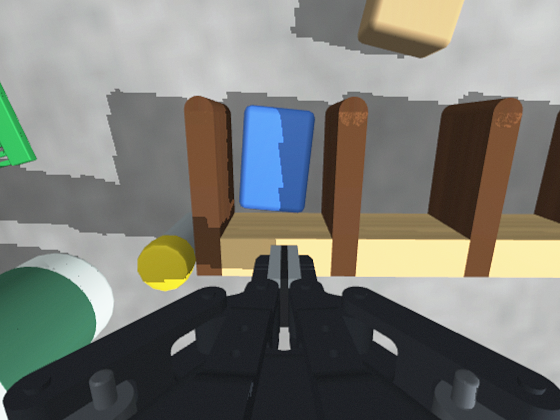

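View pics/b2.png

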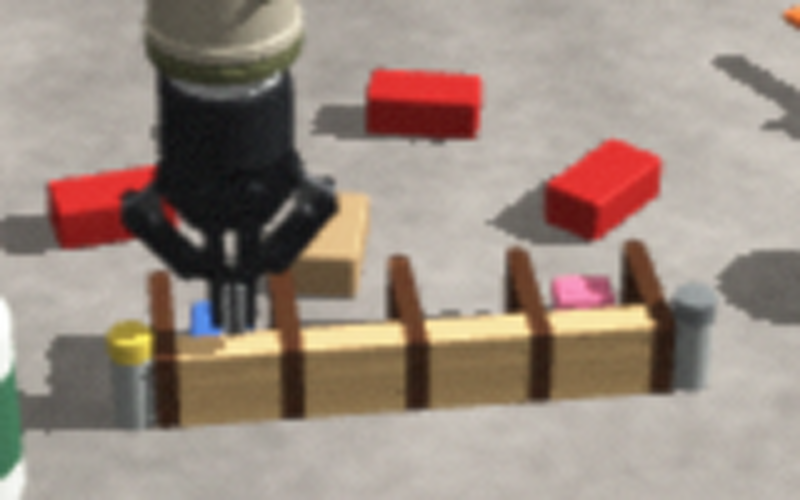

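play_rows --delta_rot '[[0,0,-0.005],[0,0,-0.005],[0,0,-0.005],[0,0,-0.005],[0,0,-0.005]]' --slide '[[0.004,0.003,-0.004],[0.004,0.006,-0.004],[0.004,0.008,-0.004],[0.004,0.01,-0.004],[0.004,0.011,-0.004]]' --fingers '[0,0,0,0,0]'

```text
time_s: 3.7
position: [0.6487, -0.1558, 0.0508]
orientation: [0.706, -0.706, 0.041, -0.044]
force: [-0.8, 0.1, 0.5]
grip_width: -0.0002
```

Run:
```python
from h import *
go(W(.011,-.111,.05),yaw)
```

```text
t 3.7 pos [ 0.6487 -0.1558  0.0508] F [-0.8102  0.061   0.5122] w -0.00021426024551171244
slide [-0.0034  0.0008 -0.0002] rot [-0.0004  0.0031  0.0046]
```

play_rows --delta_rot '[[0,0,0],[0,0,0],[0,0,0]]' --slide '[[-0.002,0.002,0],[-0.002,0.004,0],[-0.002,0.005,0]]' --fingers '[0,0,0]'

```text
time_s: 4.0
position: [0.6484, -0.1557, 0.05]
orientation: [0.706, -0.705, 0.039, -0.045]
force: [-11.9, 4.8, 39.3]
grip_width: -0.0001
```

Firm contact on the first rail piece (39 N). I'll lift and move to the second.

play_rows --delta_rot '[[0,0,0],[0,0,0],[0,0,0],[0,0,0],[0,0,0],[0,0,0]]' --slide '[[-0.002,-0.015,0],[-0.002,-0.025,0.01],[-0.002,-0.025,0.035],[-0.002,-0.025,0.06],[-0.002,-0.025,0.074],[-0.002,-0.02,0.074]]' --fingers '[0,0,0,0,0,0]'

```text
time_s: 4.6
position: [0.6559, -0.0787, 0.0703]
orientation: [0.707, -0.705, 0.037, -0.044]
force: [0.4, 0.1, 0.1]
grip_width: 0.0004
```

Run:
```python
from h import *
go(W(.012,-.037,.05),yaw)
```

```text
t 4.6 pos [ 0.6559 -0.0787  0.0703] F [0.4146 0.0631 0.1405] w 0.00037649253609923247
slide [-0.0004  0.0203 -0.0036] rot [-0.003   0.0074  0.0094]
```

play_rows --delta_rot '[[0,0.007,0.009],[0,0.007,0.009],[0,0.007,0.009],[0,0.007,0.009],[0,0.007,0.009]]' --slide '[[0,0.012,-0.003],[0,0.018,-0.003],[0,0.021,-0.003],[0,0.023,-0.003],[0,0.023,-0.003]]' --fingers '[0,0,0,0,0]'

```text
time_s: 5.1
position: [0.655, -0.0834, 0.0501]
orientation: [0.707, -0.704, 0.044, -0.044]
force: [-17.6, 4.8, 34.4]
grip_width: -0.0002
```

play_rows --delta_rot '[[0,0,0],[0,0,0],[0,0,0],[0,0,0],[0,0,0],[0,0,0]]' --slide '[[0,-0.015,0],[0,-0.025,0.01],[0,-0.025,0.035],[0,-0.025,0.06],[0,-0.025,0.074],[0,-0.02,0.074]]' --fingers '[0,0,0,0,0,0]'

```text
time_s: 5.7
position: [0.6648, -0.0073, 0.0702]
orientation: [0.708, -0.704, 0.043, -0.043]
force: [-0.1, 0.6, -0.4]
grip_width: 0.0003
```

Run:
```python
from h import *
go(W(.012,.037,.05),yaw)
```

```text
t 5.7 pos [ 0.6648 -0.0073  0.0702] F [-0.0556  0.6376 -0.3655] w 0.0002861935918254116
slide [-0.0002  0.0202 -0.0016] rot [-0.0051  0.0014 -0.0006]
```

play_rows --delta_rot '[[-0.005,0,0],[-0.005,0,0],[-0.005,0,0],[-0.005,0,0],[-0.005,0,0]]' --slide '[[0,0.012,-0.001],[0,0.018,-0.001],[0,0.021,-0.001],[0,0.023,-0.001],[0,0.023,-0.001]]' --fingers '[0,0,0,0,0]'

```text
time_s: 6.2
position: [0.6639, -0.0095, 0.0501]
orientation: [0.706, -0.705, 0.044, -0.043]
force: [-19.9, 2.9, 35.8]
grip_width: 0.0002
```

Run:
```python
from h import *
f2=imaging.grab_frame("scene")
cv2.imwrite("pics/b3.png",cv2.resize(f2[175:275,215:375],None,fx=5,fy=5,interpolation=2))
c=np.array([.505,-.0605,.10]); go(c,-.346)
```

```text
t 6.25 pos [ 0.6639 -0.0096  0.0501] F [-19.3692   2.0687  36.0322] w -0.0005519900957336372
slide [-0.1515 -0.0497 -0.0701] rot [-0.001   0.2224 -0.0026]
```

View pics/b3.png

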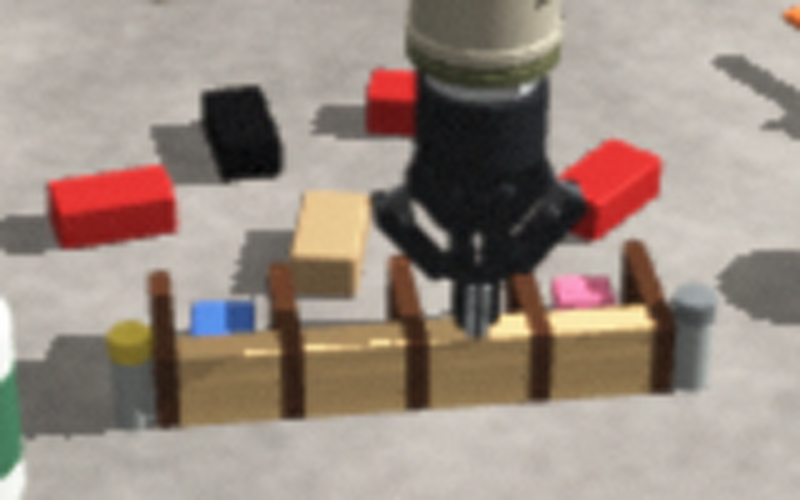

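The fingertip is on the middle of the third rail piece. I'll lift and go over the soap with the jaws open.

play_rows --delta_rot '[[0,0,0],[0,0,0],[0,0,0],[0,0.1,0],[0,0.2,0],[0,0.22,0],[0,0.22,0],[0,0.22,0],[0,0.22,0]]' --slide '[[0,-0.02,0],[0,-0.05,0],[-0.03,-0.07,-0.015],[-0.06,-0.08,-0.03],[-0.09,-0.08,-0.045],[-0.12,-0.08,-0.06],[-0.15,-0.08,-0.07],[-0.158,-0.08,-0.067],[-0.158,-0.08,-0.067]]' --fingers '[0,0,0,0.065,0.065,0.065,0.065,0.065,0.065]'

```text
time_s: 7.15
position: [0.4982, -0.0568, 0.1302]
orientation: [0.697, -0.696, 0.122, -0.12]
force: [1.0, 0.7, -0.3]
grip_width: 0.0649
```

Run:
```python
from h import *
go([.4975,-.0578,.012],-.346)
f=imaging.grab_frame("wrist");cv2.imwrite("pics/w4.png",f)
```

```text
t 7.15 pos [ 0.4982 -0.0568  0.1302] F [ 1.0245  0.6562 -0.3002] w 0.06494657668800347
slide [ 0.0001  0.1182 -0.0014] rot [-0.0018  0.0015 -0.0031]
```

View pics/w4.png

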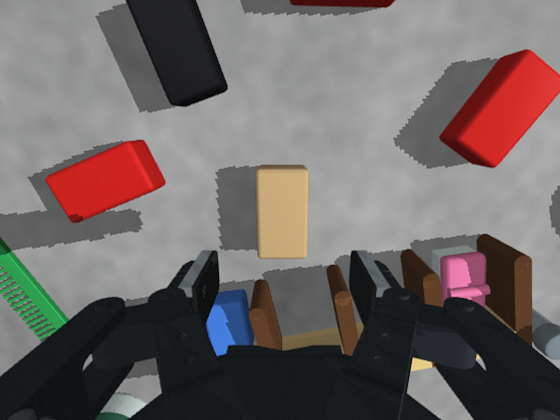

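play_rows --delta_rot '[[0,0,0],[0,0,0],[0,0,0],[0,0,0],[0,0,0],[0,0,0],[0,0,0],[0,0,0]]' --slide '[[0,0.03,-0.001],[0,0.06,-0.001],[0,0.09,-0.001],[0,0.11,-0.001],[0,0.12,-0.001],[0,0.12,-0.001],[0,0.12,-0.001],[0,0.12,-0.001]]' --fingers '[0.065,0.065,0.065,0.065,0.065,0.065,0.049,0.049]'

```text
time_s: 8.0
position: [0.4998, -0.0573, 0.0114]
orientation: [0.698, -0.696, 0.121, -0.121]
force: [0.3, -0.6, 0.5]
grip_width: 0.0488
```

Run:
```python
from h import *
# cage: target tool pos for soap centre at rack (-.140,.037), tool 8mm behind
go(W(-.148,.037,.010),yaw)
f=imaging.grab_frame("wrist");cv2.imwrite("pics/w5.png",f)
```

```text
t 8.0 pos [ 0.4998 -0.0573  0.0114] F [ 0.2974 -0.5903  0.4743] w 0.04884534136614379
slide [-0.0174  0.0016  0.0662] rot [-0.0024 -0.2206 -0.0004]
```

View pics/w5.png

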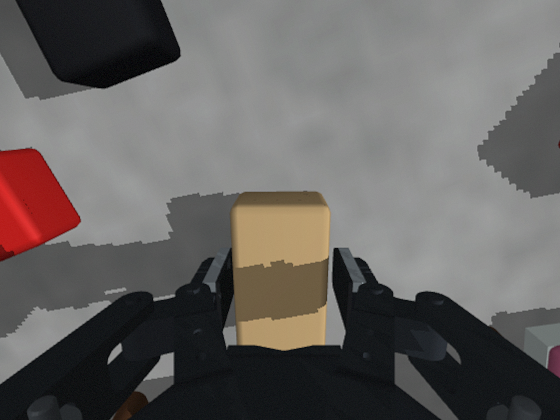

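play_rows --delta_rot '[[0,-0.02,0],[0,-0.04,0],[0,-0.07,0],[0,-0.1,0],[0,-0.12,0],[0,-0.15,0],[0,-0.18,0],[0,-0.2,0],[0,-0.22,0],[0,-0.22,0],[0,-0.22,0]]' --slide '[[-0.002,0,0.007],[-0.004,0,0.014],[-0.006,0,0.021],[-0.008,0,0.028],[-0.01,0,0.035],[-0.012,0,0.042],[-0.014,0,0.049],[-0.016,0,0.056],[-0.017,0,0.063],[-0.017,0,0.067],[-0.017,0,0.067]]' --fingers '[0.048,0.048,0.048,0.048,0.048,0.048,0.048,0.048,0.048,0.047,0.047]'

```text
time_s: 9.15
position: [0.5065, 0.0126, 0.0116]
orientation: [0.707, -0.705, 0.043, -0.043]
force: [1.1, 3.0, 1.4]
grip_width: 0.047
```

Run:
```python
from h import *
go(W(-.148,.037,.010),yaw)
f=imaging.grab_frame("wrist");cv2.imwrite("pics/w6.png",f)
f2=imaging.grab_frame("scene")
cv2.imwrite("pics/b6.png",cv2.resize(f2[175:275,215:375],None,fx=5,fy=5,interpolation=2))
```

```text
t 9.15 pos [0.5065 0.0126 0.0116] F [1.1209 2.9555 1.4463] w 0.04695348497444483
slide [-0.0006  0.0016 -0.0018] rot [-0.0032  0.0002 -0.    ]
```

View pics/w6.png

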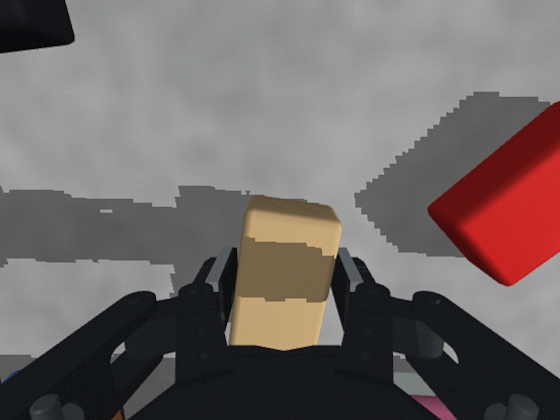

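View pics/b6.png

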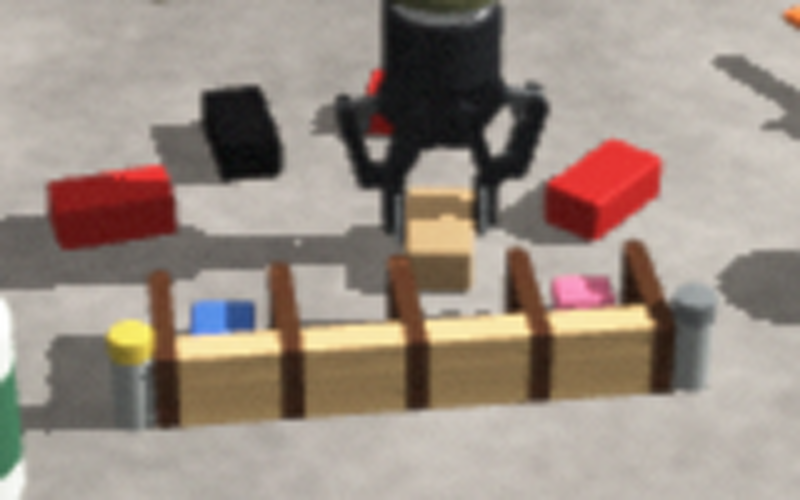

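play_rows --delta_rot '[[0,-0.02,0],[0,-0.03,0],[0,-0.03,0],[0,-0.03,0],[0,-0.03,0],[0,-0.03,0],[0,-0.03,0]]' --slide '[[0,0,0.001],[0,0,0.001],[0,0,0.001],[0,0,0.001],[0,0,0.001],[0,0,0.001],[0,0,0.001]]' --fingers '[0.045,0.045,0.045,0.0445,0.065,0.065,0.065]' --force 20

```text
time_s: 9.95
position: [0.5063, 0.0133, 0.0114]
orientation: [0.707, -0.705, 0.033, -0.033]
force: [0.4, 0.5, 0.5]
grip_width: 0.0649
```

Run:
```python
from h import *
go(W(-.20,.037,.010),yaw)
f=imaging.grab_frame("wrist");cv2.imwrite("pics/w7.png",f)
```

```text
t 9.95 pos [0.5063 0.0133 0.0114] F [0.4471 0.5058 0.5159] w 0.06486200536810904
slide [-0.0524  0.0014 -0.001 ] rot [-0.0032  0.0299 -0.0002]
```

View pics/w7.png

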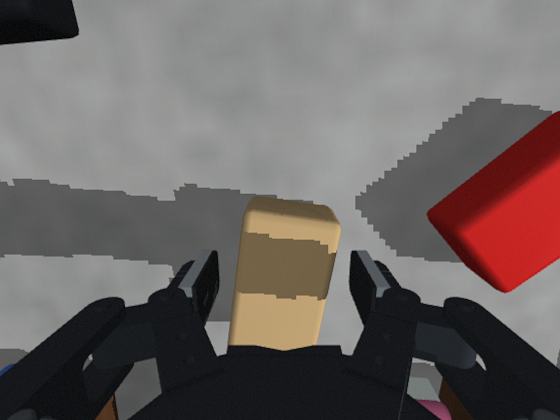

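play_rows --delta_rot '[[0,0,0],[0,0.03,0],[0,0.03,0],[0,0.03,0],[0,0.03,0],[0,0.03,0],[0,0.03,0],[0,0.03,0]]' --slide '[[0,-0.03,0],[0,-0.07,0],[-0.02,-0.11,0],[-0.05,-0.15,0],[-0.06,-0.18,0],[-0.06,-0.2,0],[-0.06,-0.2,0],[-0.06,-0.2,0]]' --fingers '[0.065,0.065,0.065,0.065,0.02,0.02,0.02,0.02]'

```text
time_s: 10.8
position: [0.4466, 0.0184, 0.2113]
orientation: [0.707, -0.704, 0.043, -0.044]
force: [0.6, -0.2, -0.6]
grip_width: 0.0201
```

Run:
```python
from h import *
go(W(-.215,.037,.010),yaw)
f=imaging.grab_frame("wrist");cv2.imwrite("pics/w8.png",f)
f2=imaging.grab_frame("top")
cv2.imwrite("pics/t8.png",cv2.resize(f2[135:285,195:395],None,fx=4,fy=4,interpolation=2))
```

```text
t 10.8 pos [0.4466 0.0184 0.2113] F [ 0.5592 -0.2122 -0.601 ] w 0.020075449634983502
slide [-0.0075  0.2013 -0.001 ] rot [-0.0038  0.0001  0.0002]
```

View pics/w8.png

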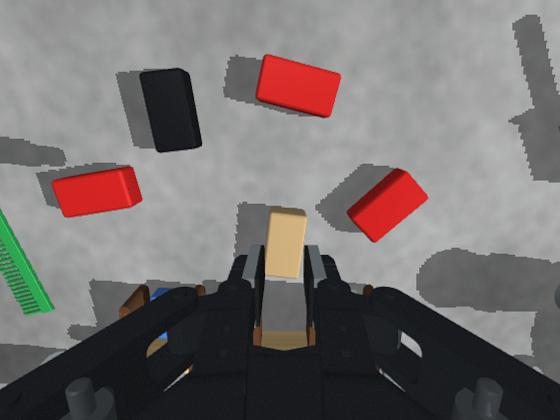

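View pics/t8.png

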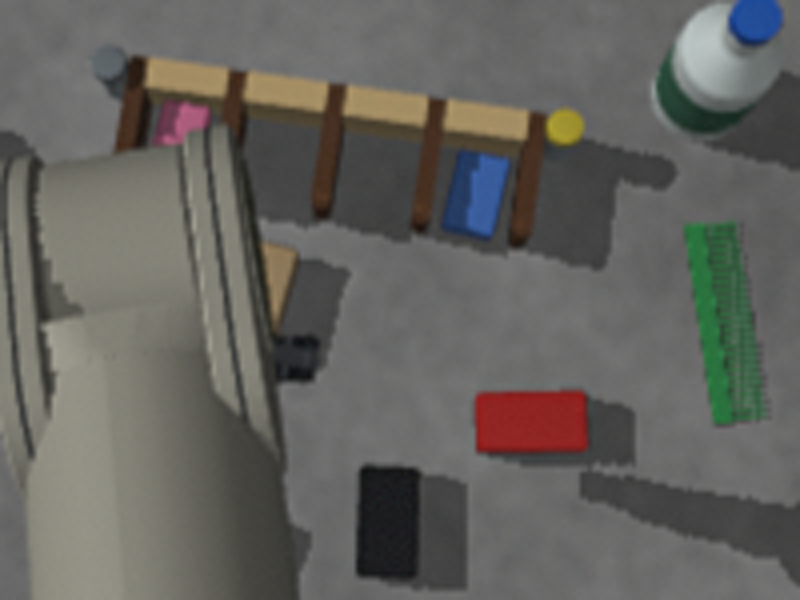

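```bash
cat >> h.py <<'E'
def rk(p): d=p-O; return np.c_[d@X,d@Y]*1000
E
python3 - <<'E'
from h import *
p=ray("wrist",[(272,209),(304,211),(296,277),(265,273)],.032);print(rk(p),rk(p).mean(0))
off=np.array([195,135]);P=lambda L:np.array(L,float)/4+off-0.375
q=ray("top",P([(299,247),(273,330)]),.032);print("top right front corner, edge pt",rk(q))
E
```

```text
[[-185.2277   24.744 ]
 [-182.8864   60.3362]
 [-101.368    52.32  ]
 [-106.6632   15.6469]] [-144.0363   38.2618]
top right front corner, edge pt [[ -99.6171   11.5121]
 [-162.9878   20.9449]]
```

play_rows --delta_rot '[[0,0,0],[0,0,0],[0,0,0],[0,0,0],[0,0,0],[0,0,0],[0,0,0]]' --slide '[[-0.008,0.04,0.001],[-0.008,0.08,0.001],[-0.008,0.12,0.001],[-0.008,0.16,0.001],[-0.008,0.19,0.001],[-0.008,0.203,0.001],[-0.008,0.203,0.001]]' --fingers '[0.02,0.02,0.02,0.02,0.02,0.02,0.02]'

```text
time_s: 11.6
position: [0.4357, 0.0195, 0.0048]
orientation: [-0.705, 0.706, -0.046, 0.041]
force: [0.4, 0.2, 0.5]
grip_width: 0.0199
```

Run:
```python
from h import *
go(W(-.095,.037,.009),yaw)
f2=imaging.grab_frame("scene")
cv2.imwrite("pics/b9.png",cv2.resize(f2[175:275,215:375],None,fx=5,fy=5,interpolation=2))
```

```text
t 11.6 pos [0.4357 0.0195 0.0048] F [0.3854 0.1921 0.5097] w 0.019867330543480506
slide [ 0.1234 -0.005   0.0001] rot [ 0.0015 -0.0008 -0.0066]
```

View pics/b9.png

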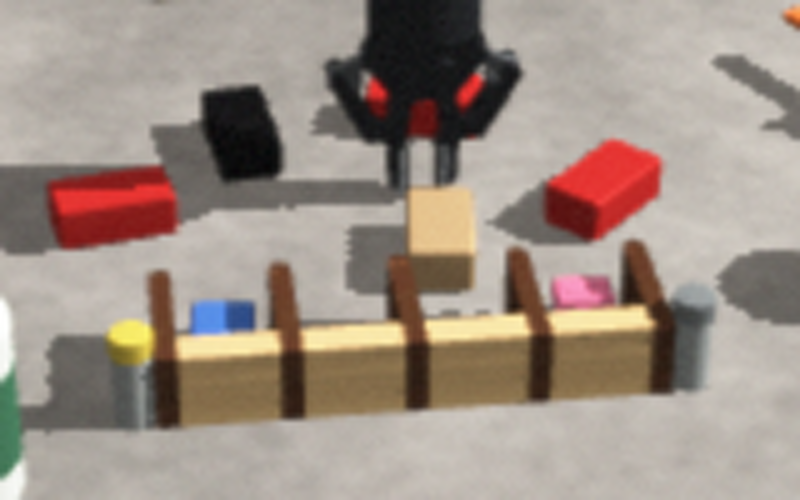

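play_rows --delta_rot '[[0,0,-0.006],[0,0,-0.006],[0,0,-0.006],[0,0,-0.006],[0,0,-0.006],[0,0,-0.006],[0,0,-0.006],[0,0,-0.006]]' --slide '[[0.005,-0.005,0.004],[0.015,-0.005,0.004],[0.025,-0.005,0.003],[0.035,-0.005,0.003],[0.045,-0.005,0.003],[0.055,-0.005,0.003],[0.06,-0.005,0.003],[0.06,-0.005,0.003]]' --fingers '[0.02,0.02,0.02,0.02,0.02,0.02,0.02,0.02]'

```text
time_s: 12.45
position: [0.4976, 0.0151, 0.0109]
orientation: [-0.705, 0.706, -0.043, 0.045]
force: [0.2, -0.6, 0.2]
grip_width: 0.0199
```

Run:
```python
from h import *
go(W(-.095,.037,.009),yaw)
f2=imaging.grab_frame("scene")
cv2.imwrite("pics/b10.png",cv2.resize(f2[175:275,215:375],None,fx=5,fy=5,interpolation=2))
```

```text
t 12.45 pos [0.4976 0.0151 0.0109] F [ 0.2465 -0.5728  0.2395] w 0.01989192201496722
slide [ 0.0616  0.002  -0.0031] rot [ 0.0007 -0.0012  0.002 ]
```

View pics/b10.png

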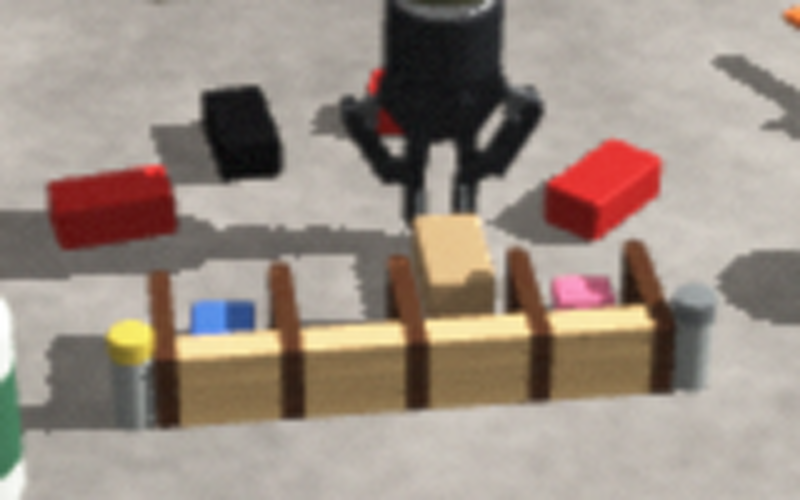

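The soap is now aligned and its front is entering the third gap. I'll keep pushing.

play_rows --delta_rot '[[0,0,0],[0,0,0],[0,0,0],[0,0,0],[0,0,0],[0,0,0],[0,0,0],[0,0,0]]' --slide '[[0.01,0,0],[0.02,0,-0.001],[0.03,0,-0.001],[0.04,0,-0.002],[0.048,0,-0.002],[0.054,0,-0.002],[0.056,0,-0.002],[0.056,0,-0.002]]' --fingers '[0.02,0.02,0.02,0.02,0.02,0.02,0.02,0.02]'

```text
time_s: 13.3
position: [0.5525, 0.0061, 0.0108]
orientation: [-0.705, 0.706, -0.043, 0.044]
force: [-0.1, 0.4, -0.7]
grip_width: 0.0198
```

Run:
```python
from h import *
go(W(-.091,.037,.009),yaw)
f2=imaging.grab_frame("scene")
cv2.imwrite("pics/b11.png",cv2.resize(f2[175:275,215:375],None,fx=5,fy=5,interpolation=2))
```

```text
t 13.3 pos [0.5525 0.0061 0.0108] F [-0.095   0.3839 -0.7188] w 0.019788722711677652
slide [ 0.0099  0.0018 -0.001 ] rot [ 0.0008 -0.0013  0.0017]
```

View pics/b11.png

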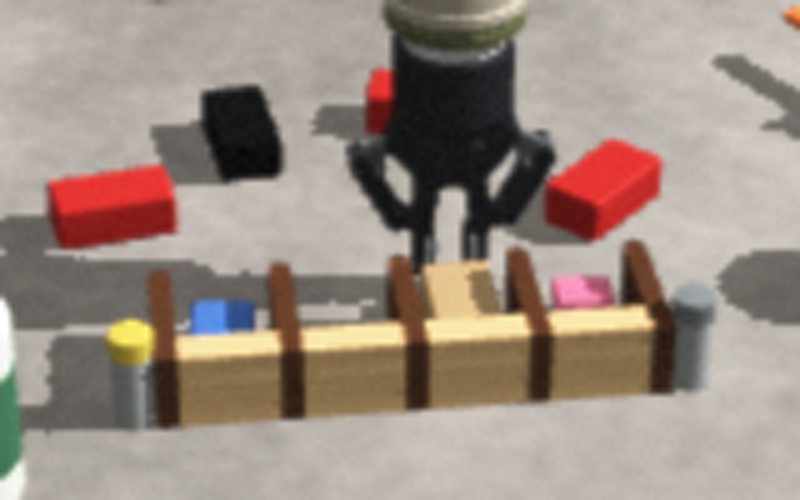

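Nearly home. I'll creep forward until there's contact force.

play_rows --delta_rot '[[0,0,0],[0,0,0],[0,0,0],[0,0,0]]' --slide '[[0.003,0,0],[0.006,0,0],[0.008,0,0],[0.008,0,0]]' --fingers '[0.02,0.02,0.02,0.02]'

```text
time_s: 13.75
position: [0.5606, 0.0051, 0.0109]
orientation: [-0.705, 0.706, -0.043, 0.045]
force: [-0.5, -0.6, 0.2]
grip_width: 0.0199
```

play_rows --delta_rot '[[0,0,0],[0,0,0],[0,0,0],[0,0,0]]' --slide '[[0.002,0,0],[0.003,0,0],[0.004,0,0],[0.004,0,0]]' --fingers '[0.02,0.02,0.02,0.02]'

```text
time_s: 14.15
position: [0.5616, 0.005, 0.0103]
orientation: [-0.706, 0.706, -0.046, 0.042]
force: [-14.4, 2.7, 10.3]
grip_width: 0.0198
```

The push stopped against 14 N, so the soap has met the rail. I'll back off straight, rise and check.

play_rows --delta_rot '[[0,0,0],[0,0,0],[0,0,0],[0,0,0],[0,0,0],[0,0,0],[0,0,0],[0,0,0],[0,0,0],[0,0,0]]' --slide '[[-0.01,0,0],[-0.025,0,0],[-0.045,0,0],[-0.06,-0.02,0],[-0.08,-0.06,0],[-0.1,-0.1,0],[-0.1,-0.14,0],[-0.1,-0.18,0],[-0.1,-0.2,0],[-0.1,-0.2,0]]' --fingers '[0.02,0.02,0.02,0.02,0.02,0.06,0.08,0.08,0.08,0.08]'

```text
time_s: 15.15
position: [0.4647, 0.0176, 0.2136]
orientation: [0.707, -0.705, 0.044, -0.044]
force: [-0.1, 0.3, -0.1]
grip_width: 0.0803
```

Run:
```python
from h import *
s=readout.read_state();print(s["position"],s["force"])
f=imaging.grab_frame("wrist");cv2.imwrite("pics/w12.png",f)
f2=imaging.grab_frame("scene")
cv2.imwrite("pics/b12.png",cv2.resize(f2[175:275,215:375],None,fx=5,fy=5,interpolation=2))
f2=imaging.grab_frame("top")
cv2.imwrite("pics/t12.png",cv2.resize(f2[135:285,195:395],None,fx=4,fy=4,interpolation=2))
```

```text
[0.4647 0.0176 0.2136] [-0.075   0.2536 -0.136 ]
```

View pics/w12.png

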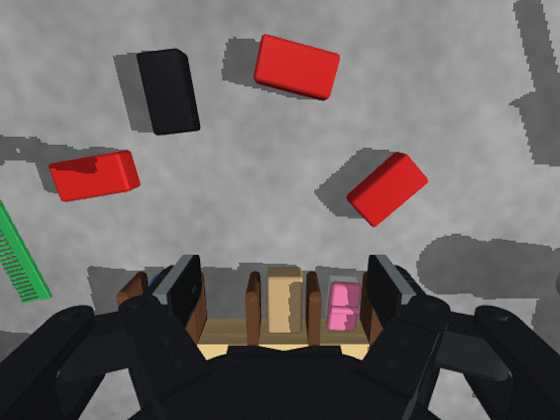

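View pics/b12.png

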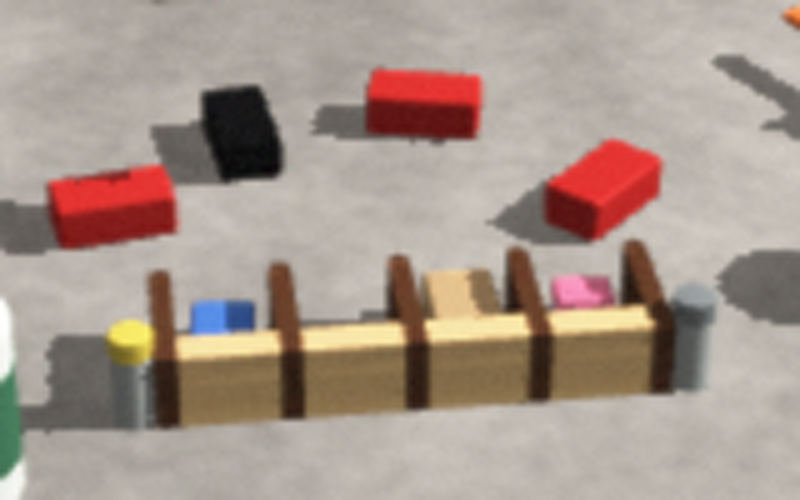

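View pics/t12.png

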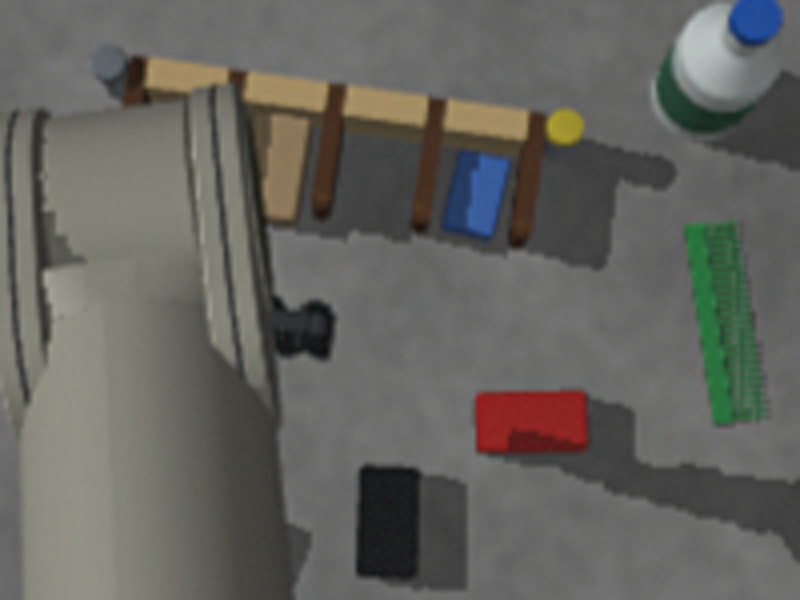

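Run:
```python
from h import *
print("wrist rear",rk(ray("wrist",[(268,273),(301,273)],.032)),"divider tips",rk(ray("wrist",[(254,273),(314,273)],.05)))
P=lambda L:np.array(L,float)/4+np.array([195,135])-0.375
print("top right edge rear,front",rk(ray("top",P([(296,221),(309,120)]),.032)))
print("top right divider tip",rk(ray("top",P([(321,213)]),.05)))
```

```text
wrist rear [[-91.2617  19.8399]
 [-91.2336  58.7075]] divider tips [[-100.6766    5.3252]
 [-100.6283   72.0459]]
top right edge rear,front [[-80.7383  16.6432]
 [ -3.8433  18.6899]]
top right divider tip [[-75.6857  -1.7949]]
```

Run:
```python
from h import *
print(rk(ray("wrist",[(268,267),(301,267)],0)),rk(ray("wrist",[(268,278),(301,278)],.032)),rk(ray("wrist",[(254,273),(314,273)],0)))
print(workorder.sign_off())
```

```text
[[-83.0637  18.0919]
 [-83.0326  60.5712]] [[-84.7341  19.7429]
 [-84.7061  58.8006]] [[-74.5574  -0.1628]
 [-74.5012  77.5237]]
the job is handed in; nothing more can be done
None
```

I counted along the back rail from the yellow end, which is on the robot's right, and pushed the tan soap into the third gap until it met the rail. The job is handed in; the interface reports no verdict.

- **Counting:** I touched the rail at the first, second and third gaps in that order, lifting between touches. Each contact read about 34–39 N upward.
- **Moving the soap:** I slid it sideways with the jaws around it. It lagged about 0.1 rad, so I closed the jaws on it to straighten it; that left about 0.1 rad. I then pushed it in from behind, which straightened it. The push stopped at about 14 N, and the fingers moved 1 mm of the last 4 mm commanded.
- **Final position:** In the top view its rear edge is at rack x ≈ -81 mm (home is -80), its centre line at y ≈ +39.6 mm against a gap centre of +37, and its tilt about 0.03 rad.
- **Other things:** The arm was clear of everything with wrist force near zero. In the last pictures the brush, blue soap, comb, bleach and look-alike blocks are where they were. The mugs, scoop and washboard were away from the path, and I did not re-check them.

**Readings that disagreed:**
- The wrist camera put the soap's rear edge 3–5 mm farther out, at -83 to -85 mm. It also read 3 mm out on the divider ends, so I trusted the top view and the contact stop.
- Early on, the wrist camera also placed the rack 5–9 mm more to the left than the two fixed cameras did. The views near the first touch supported the fixed cameras.

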